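# Interlace the lamp's heat sink with its cooling block

### The arm

A 6-joint arm with a two-finger parallel gripper is mounted at the origin on the work surface. World frame = base frame: x ahead of the robot, y to its left, z up, the work surface at z = 0. Lengths are in m, angles in rad, forces in N, time in s.
With the tool pointing down it reaches from about 0.35 to 0.85 m from the base axis. Payload 8.1 kg.
Tool frame: the origin (TCP) lies at the very end of the fingers, on their centre line; the grasp point (between the pads) lies 19 mm behind it; z points along the fingers, y is the direction in which the jaws open and shut (so a half turn about z gives the same grasp; the last joint's range is limited). The gripper opens to 93 mm and grips with 3 to 60 N. Pads are 15 mm wide; open, the fingers measure 128 mm over their backs; the gripper's body (75 mm by 188 mm) begins 65 mm behind the grasp point.
Start: joints at [1.04, 0.13, 1.488, -0, 1.523, -0.085], TCP at [0.259, 0.541, 0.219] pointing down, gripper open.
Joint ranges: [-2.96, 2.96], [-0.89, 2.26], [0.02, 2.5], [-1.34, 4.48], [0, 2.73], [-2.66, 2.66]. Speed limits (rad/s): [2.39, 2.39, 2.79, 3.14, 3.14, 3.14].

### API

Orientations are given as a unit quaternion [x, y, z, w].
In Python, from workcell import r, vision, order gives the robot as it stands. The module is installed in compiled form; this text tells all that it offers.
- The arm moves only by the tool arm_command, never from a script. Its argument "rows" is a list of rows, each an object with "dp": the shift along the world's x, y, z in mm, a list of three; "turn": the turn about the world's z in degrees. A call has 1 to 5 rows; each row is the pose to reach, as a shift and turn from the pose measured when the call began; what a row does not reach only later rows make up. A row lasts 1/8 s, in which the tool goes at most 62.5 mm and 10.7 degrees, less where a joint would pass 70% of its speed; a pose out of reach is approached as far as the arm can. A call with a gripper value outside its range is refused whole. "fingers" is the closure, from -1 (fully open) to 1 (shut), set as the call begins (left out, the last holds). The fingers move at their own pace and stop on an object; the grip force is fixed at half the most. Time passes only in rows, so rows that repeat a pose let the fingers close. It gives the time, the measured TCP pose, the force and the opening at its end, in the units of the state.
- r.read_state(): the state, without advancing time (a new reading comes with each control period).
- vision.camera(name): name is "scene" or "top"; returns (picture, depth): 384x512x3 uint8, blue, green, red; 384x512 float32, m along the optical axis (not along the pixel's ray), 0 where there is no reading.
- vision.camera_model(name): a dict with "mtx" (3x3 intrinsics, pixels), "D" ([k1, k2, p1, p2, k3] as OpenCV has them; the pictures are not rectified), "extrinsics" (4x4, takes a point from world to camera coordinates). Camera axes: x right, y down, z forward; pixel columns grow to the right and rows downward; lengths in m; the calibration is good to about 2 mm. A picture is of the moment at which its call begins. camera_model takes no time and is no camera call.
- order.job_done(): hands the job in, once; it reports no verdict.
The state is a dict: "clock": time; "joint_pos": joint angles; "qd": joint speeds; "tau": joint torques, N m; "position": TCP position; "eef_rot": TCP orientation; "contact_force": force on the tool from outside, world axes, zero at the start; "wrist_torque": the same for the moment, N m; "opening": finger opening in m.
Only numpy, scipy, OpenCV 4.12 (cv2) and the standard library are available. Lean on these libraries where they do the work, as an engineer would, in place of code of your own. Each camera call takes 0.05 s, during which the arm holds its last target.

### The job

Fit the heat sink with the few, widely spaced fins onto the finned cooling block of the microscope lamp: take it by its black grip bar and lower it, squarely centred on the block, so that its fins slide down between the block's fins until it sits fully home. Keep hold of it until its fins are well down in the gaps, then let go. Leave the other heat sink, the one with many fine fins, where it stands.

Things in the scene. Friction and masses are not known exactly. Their poses are not given: they have to be found in the camera images.
- coarse_sink_grip (a point): Heat sink to fit, fins down, bare aluminium, about 0.3 kg: 4 fins 84 mm long (x), 5 thick, 40 tall, at y = -48, -16, 16, 48, under a cross plate 30 (x) x 103 (y) x 8 mm; fins stick out 27 mm past it at both ends. On the plate a black grip bar 16 thick (x), 60 long (y), 34 tall. Point: centre of the bar, 65 mm above the fins' lower edges. z up, x along fins; fits either way round.
- fine_sink_grip (a point): The other heat sink, not to be used: same plate, grip bar, length and height, but 8 fins, each 3 mm thick, 14 mm apart. Point: centre of its grip bar, 65 mm above the desk; axes as for the first. The two may stand in either place.
- cooler_floor (a point): Fixed aluminium cooling block on a dark board: 5 fins 84 mm long (x), 5 thick, 36 tall, at y = -64, -32, 0, 32, 64, so 4 gaps of 27 mm. Point: centre of the floor between the fins, 20 mm above the desk. z up, x along fins. A white lamp head, top 34 mm above the point, stands 64 mm off towards -x. Fully home, the sink's fins stand on this floor, its bar centre 65 mm straight above the point.
Not all that is in view belongs to the job. Leave any orange or purple look-alike of the part that bears coarse_sink_grip alone.

How it is judged:
On the way:
1. the heat sink is held with its fins more than half-way down between the block's fins (x of coarse_sink_grip in the frame of cooler_floor between -0.025 and 0.025 m and y of coarse_sink_grip in the frame of cooler_floor between -0.015 and 0.015 m and angle between the x axis of coarse_sink_grip and the x axis of cooler_floor, either way round below 0.25 rad and z of coarse_sink_grip in the frame of cooler_floor below 0.083 m and contact force between the fingers and coarse_sink above 0.5 N), for 0.1 s.
At the end, for the whole second after the job is handed in: The coarse heat sink sits fully home in the cooling block (grip-bar centre 58 to 72 mm above the block's floor point), a fin in each gap, within 25 mm of centre along the fins and 15 mm across them, fins parallel within 0.25 rad either way round, upright within 0.12 rad, released and at rest (x of coarse_sink_grip in the frame of cooler_floor between -0.025 and 0.025 m and y of coarse_sink_grip in the frame of cooler_floor between -0.015 and 0.015 m and angle between the x axis of coarse_sink_grip and the x axis of cooler_floor, either way round below 0.25 rad and z of coarse_sink_grip in the frame of cooler_floor between 0.058 and 0.072 m and angle between coarse_sink_grip's own z axis and vertical below 0.12 rad and linear speed of coarse_sink below 0.02 m/s); the robot touches nothing.
It fails at once if the fine-finned heat sink is shifted by more than 30 mm (distance of fine_sink_grip from where it was at the start of the episode above 0.03 m).
It also fails if it takes over 37 s, if anything falls off the work surface, if the arm or the gripper's body presses on something with over 40 N, if the wrist force passes 120 N, or if a joint passes its speed limit or range.

## Working session

There is one attempt and no reset: what is moved stays moved. The work goes in short steps, Python scripts to look and compute and a tool call to move; the robot and the scene stay as the last step left them, time stands still between calls to the robot, and variables do not carry over. Pictures are saved under pics/ and viewed, and the job is handed in when it is done.

Besides the shell and the picture viewer there is one more tool, called after "Call:" as name([rows], argument=value, ...), one row to a line, values as JSON. arm_command: Moves the arm, as the interface text tells. Its arguments: {"type":"object","properties":{"rows":{"type":"array"},"fingers":{"type":"number"}},"required":["rows"]}

```bash
mkdir -p pics
python3 - <<'E'
from workcell import r, vision, order
import cv2, numpy as np
for n in ("scene","top"):
    p,d=vision.camera(n); cv2.imwrite(f"pics/{n}0.png",p); np.save(f"{n}0.npy",d)
    m=vision.camera_model(n); print(n,np.round(m["mtx"],1).tolist(),m["D"],np.round(m["extrinsics"],3).tolist())
s=r.read_state(); print(s)
E
```

```text
scene [[410.9, 0.0, 264.1], [0.0, 410.9, 193.0], [0.0, 0.0, 1.0]] [-0.1377324  0.         0.         0.         0.       ] [[-0.783, 0.622, 0.011, 0.402], [0.537, 0.684, -0.493, -0.191], [-0.315, -0.38, -0.87, 1.409], [0.0, 0.0, 0.0, 1.0]]
top [[494.8, 0.0, 260.1], [0.0, 494.8, 188.6], [0.0, 0.0, 1.0]] [-0.10251622  0.          0.          0.          0.        ] [[-0.001, -1.0, -0.01, -0.036], [-0.981, 0.003, -0.195, 0.497], [0.195, 0.01, -0.981, 1.381], [0.0, 0.0, 0.0, 1.0]]
{'clock': 0.1, 'joint_pos': array([ 1.03961183e+00,  1.31087430e-01,  1.48917063e+00,  6.63498696e-06,
        1.52299261e+00, -8.54016666e-02]), 'qd': array([ 0.00072059, -0.00016543, -0.00331061,  0.00011569, -0.00201394,
       -0.00056782]), 'tau': array([ 5.49087617e-04, -5.61333990e+01, -4.93098092e+01,  7.68760568e-02,
        2.90470873e-02, -5.23310018e-05]), 'position': array([0.25841693, 0.54093153, 0.21769114]), 'eef_rot': array([ 2.21050511e-01,  9.75262008e-01, -7.88914001e-04, -2.54704401e-04]), 'contact_force': array([-0.26534323,  0.09062785, -0.61200807]), 'wrist_torque': array([-0.03055413, -0.01388623,  0.01914788]), 'opening': 0.09286080248984822}
```

View pics/top0.png

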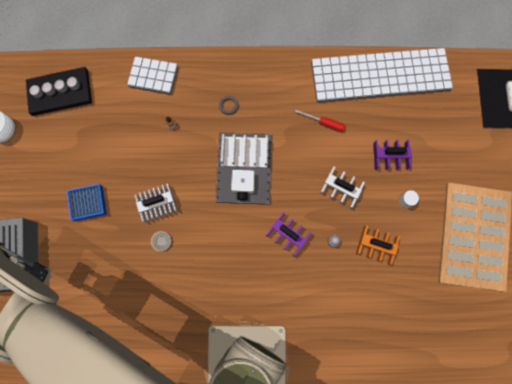

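View pics/scene0.png

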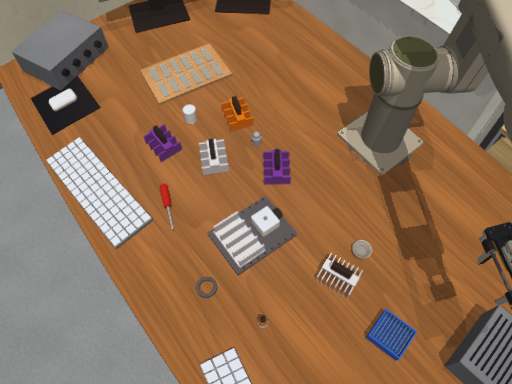

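Top view: the bare-aluminium candidates are at (343,186), with few fins, and at (156,203), with many fins. The look-alikes are purple at (291,234) and (392,155), and orange at (380,244). The block is at (244,168) with its lamp head at (242,181). The sink at (343,186) fits the description. I'll check it in a crop and measure it.

```bash
cat > h.py <<'E'
from workcell import r, vision, order
import cv2, numpy as np
def cloud(n,d):
    m=vision.camera_model(n); h,w=d.shape
    uv=np.stack(np.meshgrid(np.arange(w),np.arange(h)),-1).reshape(-1,1,2).astype(np.float64)
    x=cv2.undistortPoints(uv,m["mtx"],m["D"]).reshape(h,w,2)
    P=np.dstack([x*d[...,None],d]); E=m["extrinsics"]
    W=(P-E[:3,3])@E[:3,:3]; W[d==0]=np.nan
    return W
def proj(n,pts):
    m=vision.camera_model(n);E=m["extrinsics"]
    rv=cv2.Rodrigues(E[:3,:3])[0]
    return cv2.projectPoints(np.float64(pts),rv,E[:3,3],m["mtx"],np.float64(m["D"]))[0].reshape(-1,2)
E
python3 - <<'E'
from h import *
for n in ("top","scene"):
    p=cv2.imread(f"pics/{n}0.png"); d=np.load(f"{n}0.npy"); W=cloud(n,d)
    boxes={"top":[("sink",315,160,375,212),("block",210,125,280,210),("fine",130,180,185,225)],"scene":[("sink",190,130,240,182),("block",200,190,305,275),("fine",310,245,370,300)]}[n]
    tiles=[]
    for nm,a,b,c,e in boxes:
        tiles.append(cv2.resize(p[b:e,a:c],(390,330),interpolation=cv2.INTER_CUBIC))
        w=W[b:e,a:c]; q=p[b:e,a:c].astype(int)
        dark=(q.max(-1)<55)&(w[...,2]>0.06)
        pts=w[dark]
        if len(pts)>3:
            rr=cv2.minAreaRect(np.float32(pts[:,:2]*1000)); print(n,nm,len(pts),np.round(np.median(pts,0),4),rr)
        print(n,nm,"z pct",np.nanpercentile(w[...,2],[2,50,90,99]).round(3))
    cv2.imwrite(f"pics/crop_{n}.png",np.hstack(tiles[:2]))
    cv2.imwrite(f"pics/cropf_{n}.png",tiles[2])
E
```

```text
top sink 112 [ 0.5024 -0.276   0.0809] ((503.52178955078125, -276.8410949707031), (53.0095100402832, 15.564738273620605), 61.74821853637695)
top sink z pct [-0.007  0.001  0.046  0.083]
top block z pct [-0.005  0.011  0.052  0.059]
top fine 117 [0.4581 0.2663 0.0812] ((459.58416748046875, 266.695556640625), (13.740970611572266, 55.44911575317383), 17.744693756103516)
top fine z pct [-0.005  0.002  0.05   0.085]
scene sink 62 [ 0.5121 -0.2699  0.0789] ((508.05615234375, -276.34521484375), (60.70732879638672, 10.250550270080566), 62.88154983520508)
scene sink z pct [-0.007 -0.001  0.042  0.08 ]
scene block z pct [-0.006  0.001  0.046  0.056]
scene fine 159 [0.4643 0.2701 0.0784] ((462.0940246582031, 269.5146179199219), (16.079490661621094, 55.36061096191406), 17.932268142700195)
scene fine z pct [-0.006 -0.     0.046  0.081]
```

View pics/crop_top.png

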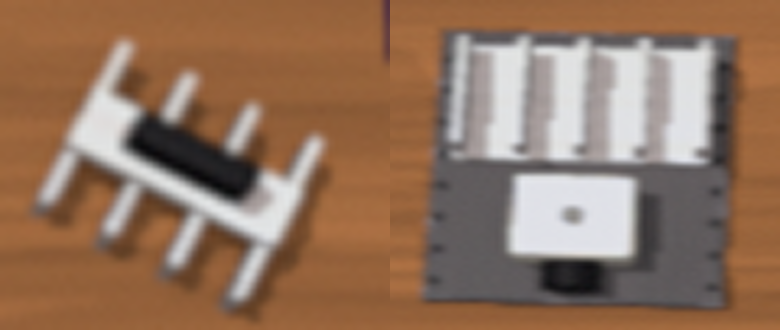

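View pics/crop_scene.png

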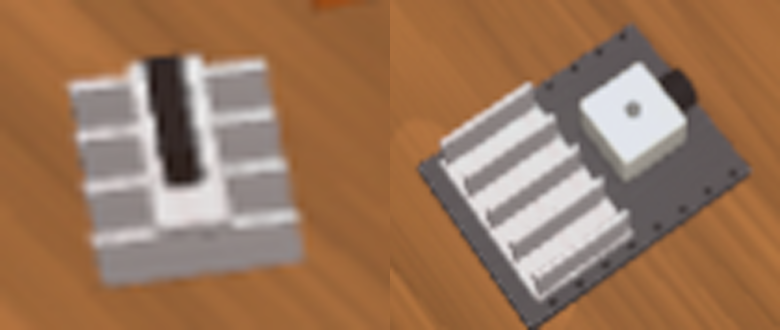

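The crop confirms it: the part at top (343,186) is bare aluminium with 4 widely spaced fins. The block has 5 fins, with the lamp towards world -x. Next I'll refine both poses with a silhouette fit in both cameras.

```bash
cat > fit.py <<'E'
from h import *
from scipy.optimize import minimize
def box(cx,cy,z0,z1,lx,ly):
    return np.array([[cx+sx*lx/2,cy+sy*ly/2,z] for sx in(-1,1) for sy in(-1,1) for z in(z0,z1)])/1000
SINK=[box(0,y,0,40,84,5) for y in(-48,-16,16,48)]+[box(0,0,40,48,30,103),box(0,0,48,82,16,60)]
BLOCK=[box(0,y,20,56,84,5) for y in(-64,-32,0,32,64)]+[box(0,0,4,20,84,133)]
S=8
def render(n,parts,q,roi,z=0):
    a,b,c,e=roi; m=np.zeros(((e-b)*S,(c-a)*S),np.uint8)
    R=np.array([[np.cos(q[2]),-np.sin(q[2])],[np.sin(q[2]),np.cos(q[2])]])
    for p in parts:
        w=np.c_[p[:,:2]@R.T+q[:2],p[:,2]+z]
        u=(proj(n,w)-[a,b]+.5)*S-.5
        cv2.fillConvexPoly(m,cv2.convexHull(np.float32(u)).round().astype(np.int32),255)
    return m
def small(m): return cv2.resize(m,None,fx=1/S,fy=1/S,interpolation=cv2.INTER_AREA)/255.
def fit(parts,q0,obs,sh=None):
    # obs: {cam:(target float mask roi, valid, roi)}
    def cost(v):
        q=np.array(q0)+np.array(v)*[.01,.01,.1]
        return sum((((small(render(n,parts,q,roi))-t)**2)*val).sum() for n,(t,val,roi) in obs.items())
    best=None
    for s in [(0,0,0),(.5,.3,.5),(-.5,-.3,-.5)]:
        o=minimize(cost,s,method="Nelder-Mead",options=dict(initial_simplex=np.array(s)+np.array([[0,0,0],[.6,0,0],[0,.6,0],[0,0,.6]]),xatol=1e-3))
        if best is None or o.fun<best.fun: best=o
    return np.array(q0)+best.x*[.01,.01,.1],best.fun
def overlay(n,p,parts,q,roi,k=8,z=0):
    a,b,c,e=roi; im=cv2.resize(p[b:e,a:c],None,fx=S,fy=S,interpolation=cv2.INTER_CUBIC)
    R=np.array([[np.cos(q[2]),-np.sin(q[2])],[np.sin(q[2]),np.cos(q[2])]])
    for pt in parts:
        w=np.c_[pt[:,:2]@R.T+q[:2],pt[:,2]+z]; u=(proj(n,w)-[a,b]+.5)*S-.5
        for i,j in [(1,3),(3,7),(7,5),(5,1)]: cv2.line(im,tuple(map(int,u[i])),tuple(map(int,u[j])),(0,0,255),1)
    return im
def mask(p,lo,satmax=50):
    q=p.astype(int); return ((q.max(-1)-q.min(-1)<satmax)&(q.max(-1)>=lo)).astype(float)
E
cat > run1.py <<'E'
from fit import *
P={n:cv2.imread(f"pics/{n}0.png") for n in("top","scene")}
rs={"top":(315,160,375,212),"scene":(192,130,238,180)}
rb={"top":(212,128,278,210),"scene":(203,190,303,275)}
for sets in (("top","scene"),("top",),("scene",)):
    obs={n:(mask(P[n][rs[n][1]:rs[n][3],rs[n][0]:rs[n][2]],0,45),1.,rs[n]) for n in sets}
    q,f=fit(SINK,(.506,-.2765,np.radians(-28)),obs); print("sink",sets,q.round(4),np.degrees(q[2]).round(2),round(f,1))
    if len(sets)==2: qs=q
for sets in (("top","scene"),("top",),("scene",)):
    obs={}
    for n in sets:
        a,b,c,e=rb[n]; t=mask(P[n][b:e,a:c],105,50); v=np.ones_like(t)
        if n=="top": v[40:]=0
        else: # lamp excluded
            v[8:48,44:90]=0
        obs[n]=(t,v,rb[n])
    W=cloud("top",np.load("top0.npy"))[150,244]
    q,f=fit(BLOCK,(W[0],W[1],0),obs); print("block",sets,q.round(4),np.degrees(q[2]).round(2),round(f,1))
    if len(sets)==2: qb=q
np.save("qs.npy",qs);np.save("qb.npy",qb)
for n in P:
    i1=cv2.resize(overlay(n,P[n],SINK,qs,rs[n]),(390,380)); i2=cv2.resize(overlay(n,P[n],BLOCK,qb,rb[n]),(400,380))
    cv2.imwrite(f"pics/ov_{n}.png",np.hstack([i1,i2]))
E
python3 run1.py
```

```text
Traceback (most recent call last):
  File "run1.py", line 7, in <module>
    q,f=fit(SINK,(.506,-.2765,np.radians(-28)),obs); print("sink",sets,q.round(4),np.degrees(q[2]).round(2),round(f,1))
        ~~~^^^^^^^^^^^^^^^^^^^^^^^^^^^^^^^^^^^^^^^^
  File "fit.py", line 24, in fit
    o=minimize(cost,s,method="Nelder-Mead",options=dict(initial_simplex=np.array(s)+np.array([[0,0,0],[.6,0,0],[0,.6,0],[0,0,.6]]),xatol=1e-3))
  File "fit.py", line 21, in cost
    return sum((((small(render(n,parts,q,roi))-t)**2)*val).sum() for n,(t,val,roi) in obs.items())
  File "fit.py", line 21, in <genexpr>
    return sum((((small(render(n,parts,q,roi))-t)**2)*val).sum() for n,(t,val,roi) in obs.items())
                        ~~~~~~^^^^^^^^^^^^^^^
  File "fit.py", line 13, in render
    u=(proj(n,w)-[a,b]+.5)*S-.5
       ~~~~^^^^^
  File "h.py", line 11, in proj
    m=vision.camera_model(n);E=m["extrinsics"]
ValueError: time passes only in moves, steps and waits
```

```bash
sed -i 's/vision.camera_model(n)/CM(n)/' h.py; sed -i '2a import functools\nCM=functools.cache(lambda n: vision.camera_model(n))' h.py; python3 run1.py
```

```text
sink ('top', 'scene') [ 0.5052 -0.278  -0.4797] -27.49 133.2
sink ('top',) [ 0.5039 -0.2773 -0.4731] -27.11 105.7
sink ('scene',) [ 0.5064 -0.2765 -0.4798] -27.49 14.5
block ('top', 'scene') [ 0.6188  0.0112 -0.043 ] -2.47 345.5
block ('top',) [ 0.6183  0.0108 -0.091 ] -5.21 235.6
block ('scene',) [ 0.6187  0.0108 -0.0382] -2.19 102.2
```

View pics/ov_top.png

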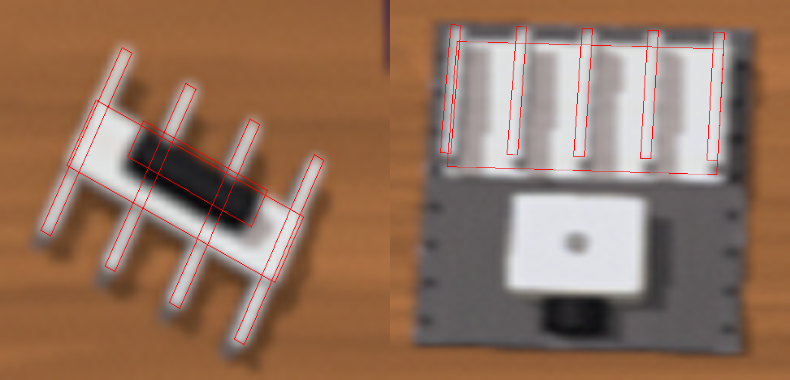

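View pics/ov_scene.png

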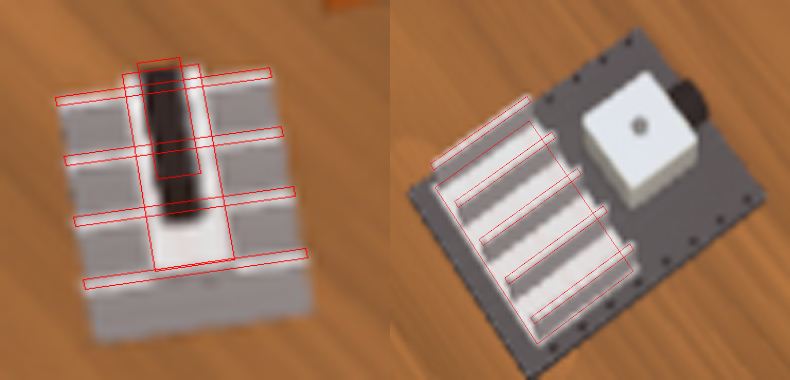

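The overlays match to about a pixel (roughly 2.5 mm): sink at (0.505, -0.277) with its fins at -27.5°, block at (0.619, 0.011) at about -2.5°. The jaw axis is now at about 64.5°, so it needs a turn of about -92°, with the shift mostly towards -y.

Call:
arm_command([
  {"dp": [16,-53,0],"turn": -6},
  {"dp": [32,-106,0],"turn": -12},
  {"dp": [48,-159,0],"turn": -18},
  {"dp": [64,-212,0],"turn": -24},
  {"dp": [80,-265,0],"turn": -30},
], fingers=-1)

```text
clock: 0.72
position: [0.3384, 0.2742, 0.2173]
eef_rot: [0.467, 0.884, -0.001, -0.0]
contact_force: [0.2, 0.2, -0.1]
opening: 0.0933
```

Call:
arm_command([
  {"dp": [16,-53,0],"turn": -6},
  {"dp": [32,-106,0],"turn": -12},
  {"dp": [48,-159,0],"turn": -18},
  {"dp": [64,-212,0],"turn": -24},
  {"dp": [80,-265,0],"turn": -30},
])

```text
clock: 1.35
position: [0.4185, 0.0074, 0.2172]
eef_rot: [0.681, 0.732, -0.001, -0.001]
contact_force: [1.3, 0.9, -0.0]
opening: 0.0932
```

Call:
arm_command([
  {"dp": [17,-57,0],"turn": -6.5},
  {"dp": [35,-114,0],"turn": -13},
  {"dp": [52,-171,0],"turn": -19},
  {"dp": [70,-228,0],"turn": -25.5},
  {"dp": [87,-284,0],"turn": -31.7},
])

```text
clock: 1.98
position: [0.5056, -0.2786, 0.2167]
eef_rot: [0.856, 0.516, -0.0, -0.001]
contact_force: [0.9, 0.7, -0.6]
opening: 0.0928
```

Call:
arm_command([
  {"dp": [0,0,0],"turn": 0},
  {"dp": [0,0,-30],"turn": 0},
  {"dp": [0,0,-60],"turn": 0},
  {"dp": [0,0,-90],"turn": 0},
  {"dp": [0,0,-110],"turn": 0},
])

```text
clock: 2.6
position: [0.5048, -0.2772, 0.1049]
eef_rot: [0.856, 0.517, -0.001, -0.002]
contact_force: [-0.2, -0.2, 0.2]
opening: 0.0929
```

Run:
```python
from h import *
s=r.read_state(); print(s["clock"],s["position"].round(4),s["eef_rot"].round(4),s["joint_pos"].round(3))
p={n:vision.camera(n)[0] for n in("top","scene")}
t=cv2.resize(p["top"][140:240,290:410],(400,333),interpolation=cv2.INTER_CUBIC); c=cv2.resize(p["scene"][90:200,150:282],(400,333),interpolation=cv2.INTER_CUBIC)
cv2.imwrite("pics/pre.png",np.hstack([t,c]))
```

```text
2.6 [ 0.5048 -0.2772  0.1049] [ 8.562e-01  5.167e-01 -8.000e-04 -2.000e-03] [-0.591  0.152  1.677  0.     1.318 -0.107]
```

View pics/pre.png

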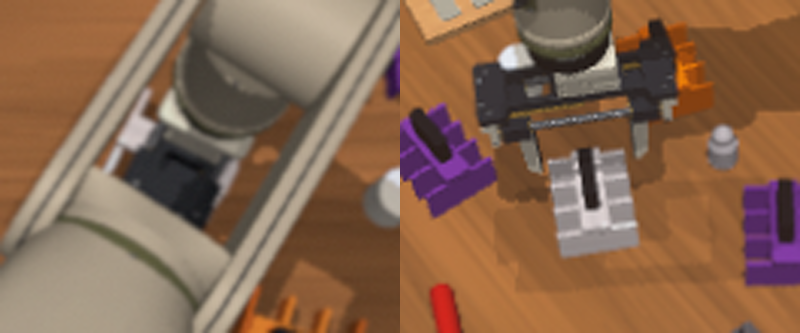

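The scene crop shows the open fingers straddling the black bar along the fin direction, at about (535,150) and (640,135). They're clear of the purple and orange parts. Next I'll descend and close.

Call:
arm_command([
  {"dp": [0,0,-18],"turn": 0},
  {"dp": [0,0,-36],"turn": 0},
  {"dp": [0,0,-50],"turn": 0},
  {"dp": [0,0,-50],"turn": 0},
])

```text
clock: 3.2
position: [0.5028, -0.2762, 0.0521]
eef_rot: [0.856, 0.517, -0.002, -0.005]
contact_force: [0.1, -0.2, 0.2]
opening: 0.0929
```

Call:
arm_command([
  {"dp": [0,0,0],"turn": 0},
  {"dp": [0,0,0],"turn": 0},
  {"dp": [0,0,0],"turn": 0},
  {"dp": [0,0,0],"turn": 0},
  {"dp": [0,0,0],"turn": 0},
], fingers=1)

```text
clock: 3.82
position: [0.5029, -0.2763, 0.0523]
eef_rot: [0.856, 0.517, -0.002, -0.004]
contact_force: [-0.1, 0.1, -0.5]
opening: 0.0474
```

Call:
arm_command([
  {"dp": [0,0,0],"turn": 0},
  {"dp": [0,0,0],"turn": 0},
  {"dp": [0,0,0],"turn": 0},
])

```text
clock: 4.2
position: [0.5034, -0.2765, 0.0525]
eef_rot: [0.856, 0.517, -0.002, -0.004]
contact_force: [1.9, 0.2, -0.4]
opening: 0.0177
```

Call:
arm_command([
  {"dp": [0,0,0],"turn": 0},
  {"dp": [0,0,0],"turn": 0},
  {"dp": [0,0,0],"turn": 0},
])

```text
clock: 4.58
position: [0.5033, -0.2765, 0.0525]
eef_rot: [0.856, 0.517, -0.002, -0.004]
contact_force: [-0.0, 0.6, 0.5]
opening: 0.0158
```

Call:
arm_command([
  {"dp": [0,0,20],"turn": 0},
  {"dp": [0,0,45],"turn": 0},
  {"dp": [0,0,70],"turn": 0},
  {"dp": [0,0,95],"turn": 0},
  {"dp": [0,0,110],"turn": 0},
])

```text
clock: 5.2
position: [0.5038, -0.2768, 0.1649]
eef_rot: [0.856, 0.517, -0.001, -0.003]
contact_force: [0.5, -0.0, -4.0]
opening: 0.0161
```

Run:
```python
from h import *
s=r.read_state(); print(s["clock"],s["position"].round(4),s["eef_rot"].round(4),s["contact_force"].round(2))
p={n:vision.camera(n)[0] for n in("top","scene")}
t=cv2.resize(p["top"][140:240,290:410],(400,333),interpolation=cv2.INTER_CUBIC); c=cv2.resize(p["scene"][60:192,140:298],(400,333),interpolation=cv2.INTER_CUBIC)
cv2.imwrite("pics/lift.png",np.hstack([t,c]))
```

```text
5.2 [ 0.5038 -0.2768  0.1649] [ 0.8563  0.5165 -0.0013 -0.0031] [ 0.47 -0.03 -3.98]
```

View pics/lift.png

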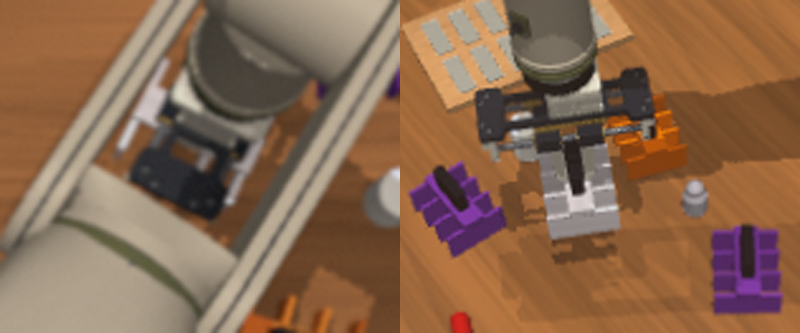

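The sink is lifted and held (opening 16 mm, 4 N of weight). Now I'll carry it over the block and check its pose there.

Call:
arm_command([
  {"dp": [20,50,0],"turn": 4.5},
  {"dp": [40,100,0],"turn": 9},
  {"dp": [60,150,0],"turn": 13.5},
  {"dp": [80,200,0],"turn": 18},
  {"dp": [100,250,0],"turn": 22},
])

```text
clock: 5.92
position: [0.604, -0.0254, 0.1638]
eef_rot: [0.741, 0.671, -0.002, -0.003]
contact_force: [1.6, -0.7, -3.7]
opening: 0.0163
```

Call:
arm_command([
  {"dp": [16,37,0],"turn": 3},
  {"dp": [16,37,0],"turn": 3},
  {"dp": [16,37,0],"turn": 3},
  {"dp": [16,37,0],"turn": 3},
])

```text
clock: 6.42
position: [0.6195, 0.0104, 0.1633]
eef_rot: [0.724, 0.69, -0.003, -0.003]
contact_force: [0.3, -0.6, -3.9]
opening: 0.0157
```

```bash
cat > run2.py <<'E'
from fit import *
import sys
s=r.read_state(); R=s["eef_rot"]; pos=s["position"]; yaw=np.arctan2(1-2*R[0]**2,2*R[0]*R[1])
print(s["clock"],pos.round(4),np.degrees(yaw).round(2),s["contact_force"].round(2),s["opening"])
qb=np.load("qb.npy"); print("block",qb,"left mm",((qb[:2]-pos[:2])*1000).round(1))
ps={n:vision.camera(n)[0] for n in("top","scene")}
for n in ps: cv2.imwrite(f"pics/{n}_{sys.argv[1]}.png",ps[n])
z=pos[2]-.0525
roi=(190,140,310,260)
o=overlay("scene",ps["scene"],SINK,(pos[0],pos[1],yaw),roi,z=z)
cv2.imwrite(f"pics/ov_{sys.argv[1]}.png",cv2.resize(o,(600,600)))
E
python3 run2.py a
```

```text
6.425 [0.6195 0.0104 0.1633] -2.76 [ 0.28 -0.59 -3.89] 0.015739652216815374
block [ 0.61878167  0.01124468 -0.04303713] left mm [-0.7  0.8]
```

View pics/ov_a.png

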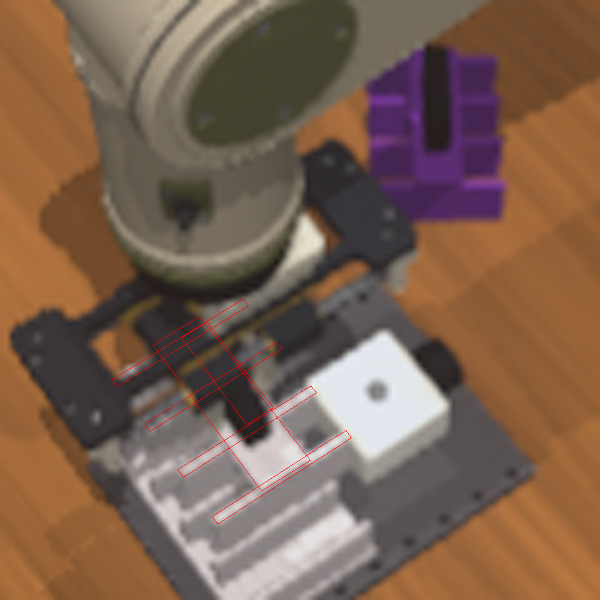

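The held sink matches the overlay: its plate end sits at about (285,475) as predicted. I'll lower it until the fins are just above the block's fin tops, then check the alignment again.

Call:
arm_command([
  {"dp": [0,0,-15],"turn": 0},
  {"dp": [0,0,-30],"turn": 0},
  {"dp": [0,0,-45],"turn": 0},
  {"dp": [0,0,-45],"turn": 0},
])

```text
clock: 7.02
position: [0.6179, 0.0105, 0.1158]
eef_rot: [0.724, 0.69, -0.004, -0.004]
contact_force: [-0.6, 0.3, -3.1]
opening: 0.0158
```

```bash
python3 run2.py b
```

```text
7.025 [0.6179 0.0105 0.1158] -2.77 [-0.58  0.28 -3.05] 0.015792203191895608
block [ 0.61878167  0.01124468 -0.04303713] left mm [0.8 0.7]
```

View pics/ov_b.png

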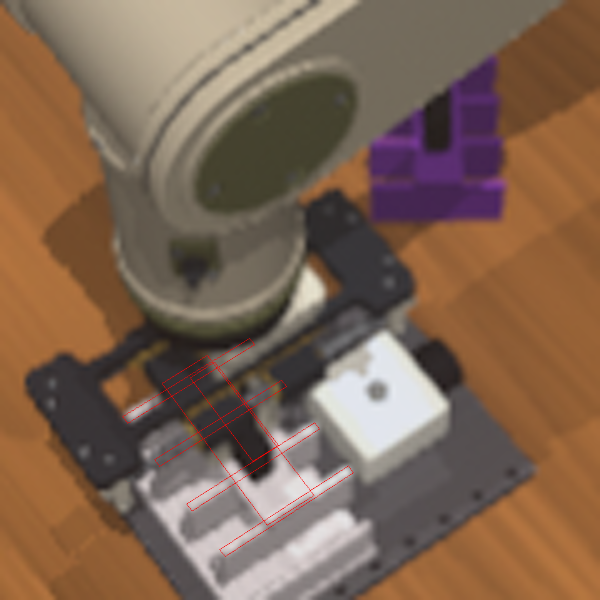

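Run:
```python
from h import *
qb=np.load("qb.npy"); c,s=np.cos(qb[2]),np.sin(qb[2])
for n in("top","scene"):
    p=cv2.imread(f"pics/{n}0.png"); W=cloud(n,np.load(f"{n}0.npy"))
    L=(W[...,:2]-qb[:2])@np.array([[c,-s],[s,c]])
    m=(p.min(-1)>150)&(abs(W[...,2]-.054)<.008)&(L[...,0]<-.035)&(L[...,0]>-.12)&(abs(L[...,1])<.045)
    cv2n,lab,st,_=cv2.connectedComponentsWithStats(m.astype(np.uint8)); k=1+st[1:,4].argmax(); q=L[lab==k]
    print(n,len(q),"x",np.percentile(q[:,0],[1,50,99]).round(4),"y",np.percentile(q[:,1],[1,50,99]).round(4))
    # fin tops
    m=(W[...,2]>.05)&(W[...,2]<.066)&(abs(L[...,0])<.045)&(abs(L[...,1])<.08)
    q=L[m]; print(" fintop x",np.percentile(q[:,0],[2,98]).round(4),"y hist",np.histogram(q[:,1],bins=np.arange(-.08,.081,.008))[0])
    for y in(-.064,-.032,0,.032,.064):
        w=q[abs(q[:,1]-y)<.012]; print("   ",y,len(w),w[:,1].mean().round(4) if len(w) else None)
```

```text
top 385 x [-0.1196 -0.0932 -0.0663] y [-0.0327 -0.0026  0.0281]
 fintop x [-0.0433  0.0387] y hist [ 0 47  2  0  0 50  0  0  0 47  3  0  0 49  3  0  0 46  5  0]
    -0.064 49 -0.0663
    -0.032 50 -0.0344
    0 50 -0.0022
    0.032 52 0.0298
    0.064 51 0.0617
scene 366 x [-0.1194 -0.0922 -0.0674] y [-0.0309  0.0013  0.0303]
 fintop x [-0.0427  0.038 ] y hist [ 0 35 27  0  0 41 27  0  0 39 28  0  0 43 31  0  0 43 26  0]
    -0.064 62 -0.0649
    -0.032 68 -0.0327
    0 67 -0.0009
    0.032 74 0.0311
    0.064 69 0.0631
```

The depth data puts the block's fin tops within 2 mm of the fit, and the lamp face 66 mm off, clear of the sink's fin ends at 42 mm. Inserting now.

Call:
arm_command([
  {"dp": [0,-1,-8],"turn": 0},
  {"dp": [0,-1,-16],"turn": 0},
  {"dp": [0,-1,-22],"turn": 0},
  {"dp": [0,-1,-27],"turn": 0},
])

```text
clock: 7.62
position: [0.6194, 0.0095, 0.0907]
eef_rot: [0.724, 0.69, -0.003, -0.003]
contact_force: [-0.2, -0.3, -3.8]
opening: 0.0156
```

Call:
arm_command([
  {"dp": [0,0,0],"turn": 0},
  {"dp": [0,0,-4],"turn": 0},
  {"dp": [0,0,-8],"turn": 0},
  {"dp": [0,0,-11],"turn": 0},
  {"dp": [0,0,-11],"turn": 0},
])

```text
clock: 8.25
position: [0.619, 0.0096, 0.0792]
eef_rot: [0.724, 0.69, -0.003, -0.004]
contact_force: [0.6, -0.6, -3.4]
opening: 0.0161
```

```bash
python3 run2.py c
```

```text
8.25 [0.619  0.0096 0.0792] -2.76 [ 0.62 -0.65 -3.43] 0.016067593438074845
block [ 0.61878167  0.01124468 -0.04303713] left mm [-0.3  1.7]
```

View pics/ov_c.png

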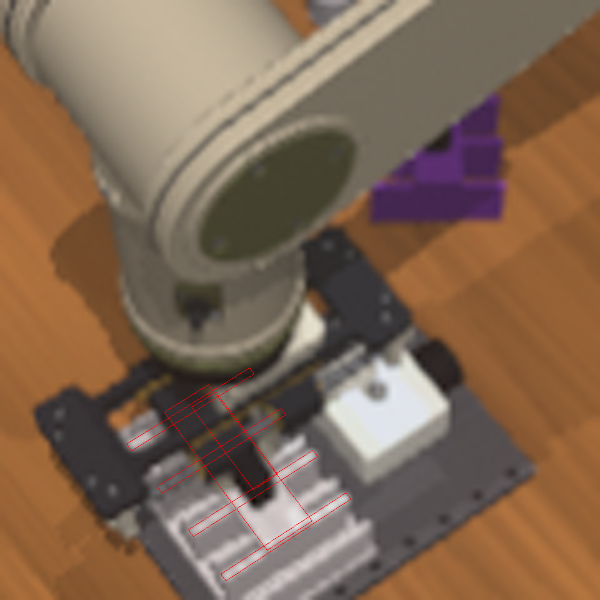

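The fins are well down in the gaps with no contact force. I'll lower the last 6–7 mm.

Call:
arm_command([
  {"dp": [0,0,-3],"turn": 0},
  {"dp": [0,0,-5],"turn": 0},
  {"dp": [0,0,-6],"turn": 0},
  {"dp": [0,0,-6],"turn": 0},
])

```text
clock: 8.85
position: [0.6193, 0.0095, 0.0736]
eef_rot: [0.724, 0.69, -0.003, -0.003]
contact_force: [0.2, 0.0, -3.3]
opening: 0.0161
```

Call:
arm_command([
  {"dp": [0,0,-1],"turn": 0},
  {"dp": [0,0,-2],"turn": 0},
  {"dp": [0,0,-2],"turn": 0},
])

```text
clock: 9.22
position: [0.6196, 0.0093, 0.0728]
eef_rot: [0.724, 0.69, -0.003, -0.003]
contact_force: [-4.3, -2.1, 5.0]
opening: 0.0157
```

Force has gone from -3.3 to +5 N, so the sink is resting on the floor. Releasing.

Call:
arm_command([
  {"dp": [0,0,0],"turn": 0},
  {"dp": [0,0,0],"turn": 0},
  {"dp": [0,0,0],"turn": 0},
  {"dp": [0,0,0],"turn": 0},
  {"dp": [0,0,0],"turn": 0},
], fingers=-1)

```text
clock: 9.85
position: [0.6196, 0.0093, 0.0727]
eef_rot: [0.724, 0.69, -0.003, -0.003]
contact_force: [0.4, -0.3, -0.4]
opening: 0.0617
```

Call:
arm_command([
  {"dp": [0,0,0],"turn": 0},
  {"dp": [0,0,0],"turn": 0},
  {"dp": [0,0,0],"turn": 0},
])

```text
clock: 10.22
position: [0.6196, 0.0093, 0.0727]
eef_rot: [0.724, 0.69, -0.003, -0.003]
contact_force: [0.6, -0.1, 0.5]
opening: 0.0902
```

Call:
arm_command([
  {"dp": [0,0,20],"turn": 0},
  {"dp": [0,0,45],"turn": 0},
  {"dp": [0,0,80],"turn": 0},
  {"dp": [0,0,120],"turn": 0},
  {"dp": [0,0,150],"turn": 0},
])

```text
clock: 10.85
position: [0.6204, 0.0093, 0.2268]
eef_rot: [0.724, 0.69, -0.001, -0.002]
contact_force: [-0.4, -0.2, 0.6]
opening: 0.0932
```

Call:
arm_command([
  {"dp": [-20,-40,0],"turn": 0},
  {"dp": [-40,-80,0],"turn": 0},
  {"dp": [-60,-130,0],"turn": 0},
  {"dp": [-80,-180,0],"turn": 0},
  {"dp": [-100,-230,0],"turn": 0},
])

```text
clock: 11.48
position: [0.5199, -0.2223, 0.2288]
eef_rot: [0.724, 0.69, -0.001, -0.001]
contact_force: [0.7, 0.1, -0.3]
opening: 0.0931
```

```bash
cat > run3.py <<'E'
from fit import *
s=r.read_state(); print(s["clock"],s["position"].round(3),s["opening"])
tiles=[]
for n in("top","scene"):
    p,d=vision.camera(n); cv2.imwrite(f"pics/{n}_end.png",p); W=cloud(n,d)
    qb=np.load("qb.npy"); c,sn=np.cos(qb[2]),np.sin(qb[2]); L=(W[...,:2]-qb[:2])@np.array([[c,-sn],[sn,c]])
    k=(p.max(-1)<60)&(W[...,2]>.09)&(W[...,2]<.11)&(np.abs(L).max(-1)<.06)
    if k.sum()>5: print(n,k.sum(),"bar top z",np.median(W[k][:,2]).round(4),"rect in block frame mm",cv2.minAreaRect(np.float32(L[k]*1000)))
    roi={"top":(205,115,285,215),"scene":(195,180,305,290)}[n]
    tiles.append(cv2.resize(overlay(n,p,SINK,(.617,.0097,qb[2]),roi,z=.02),(400,440)))
cv2.imwrite("pics/end.png",np.hstack(tiles))
E
python3 run3.py
```

```text
11.475 [ 0.52  -0.222  0.229] 0.09310767466433698
top 97 bar top z 0.1004 rect in block frame mm ((-1.3991236686706543, -3.3848533630371094), (51.97587966918945, 14.064656257629395), 89.20539093017578)
scene 91 bar top z 0.1004 rect in block frame mm ((2.462834358215332, -0.2450389862060547), (54.23603439331055, 12.050864219665527), 88.98591613769531)
```

View pics/end.png

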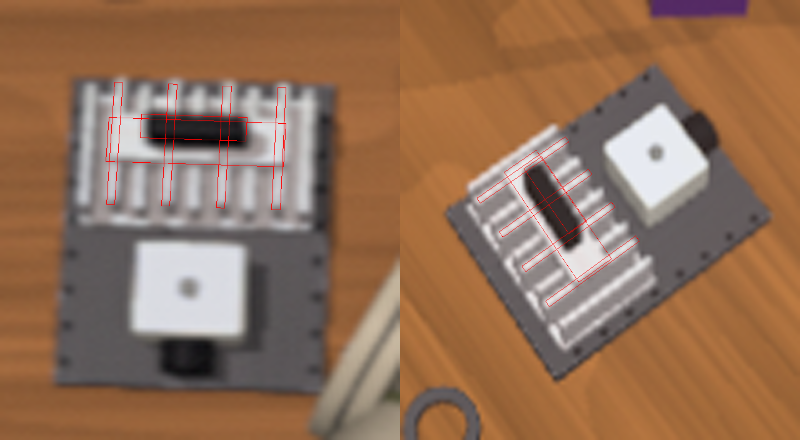

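The sink's fins sit between the block's fins. The bar top is at z = 0.100 m (0.102 expected when home), within a few mm of centre and about 1° of parallel. The arm is clear.

```bash
python3 -c "
from workcell import r,order
print(order.job_done())"
```

```text
the job is handed in; nothing more can be done
None
```

The bare-aluminium 4-fin heat sink is fitted on the cooling block and released, and I handed the job in at about 11.6 s. I took it by its black bar, lowered it with the fins held down in the gaps until the force showed it resting on the floor, then let go and moved the arm clear.

**Last checks:**
- **Seated:** both cameras put the bar top at 100 mm above the desk (102 mm expected when home).
- **Centred:** the bar is within about 3.5 mm of the block centre and about 1° of parallel. The two cameras disagree with each other by up to 4 mm, well inside the tolerances.
- **In the gaps:** the end pictures show a fin in each gap.
- **Not touching:** the gripper is fully open and reads almost no force.

I never moved the arm near the fine-finned sink after the first pictures, but I did not measure its position again at the end. Two things did not go smoothly: an early fitting script stopped on a camera-model error and was rerun, and the top camera alone put the block's angle at -5° instead of the -2.5° I used.

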